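# Rock the tilt gauge on the sprung stud

### The arm

A 6-joint arm with a two-finger parallel gripper is mounted at the origin on the work surface. World frame = base frame: x ahead of the robot, y to its left, z up, the work surface at z = 0. Lengths are in m, angles in rad, forces in N, time in s.
With the tool pointing down it reaches from about 0.425 to 0.95 m from the base axis. Payload 3.5 kg.
Tool frame: the origin (TCP) lies on the centre line of the jaws, within the pads' length; the fingertips stand 14 mm ahead of it and the grasp point (between the pads) lies 5 mm behind it (ctrl.finger_overhang is the distance from the TCP to the fingertips, in m); z points along the fingers, y is the line along which they close (so a half turn about z gives the same grasp; the last joint's range is limited). The gripper opens to 85 mm and grips with 20 to 120 N. Pads are 22 mm wide; open, the fingers measure 114 mm over their backs; the gripper's body (76 mm by 85 mm) begins 54 mm behind the grasp point. The pads swing forward as they close: fully open they stand 13 mm farther back than shut.
Start: joints at [1.176, 0.286, 1.577, -0, 1.279, -0.15], TCP at [0.164, 0.655, 0.245] pointing down, gripper open.
Joint ranges: [-2.77, 2.77], [-0.9, 2.22], [0.21, 2.48], [-1.53, 4.67], [0.24, 2.81], [-2.84, 2.84]. Speed limits (rad/s): [2.79, 2.79, 3.14, 3.14, 3.14, 3.14].

### API

Orientations are given as a unit quaternion [x, y, z, w].
In Python, from plant import ctrl gives the robot as it stands.
- The arm moves only by the tool send_rows, never from a script. Its argument "moves" is text: rows parted by semicolons, each of 7 numbers parted by spaces: the turn, a rotation vector about the tool's x, y, z in units of 360 degrees (1.0 is 360 degrees), then the shift along the tool's x, y, z in units of 20 cm (1.0 is 20 cm), then the gripper's target within -1 to 1 (fully open at 1, half-way at 0, shut at -1). A call has 1 to 12 rows; each row is the pose to reach, as a shift and turn from the pose commanded when the call began, along the tool's axes at that moment, turning the shorter way round; what a row does not reach only later rows make up. A row lasts 1/8 s, in which the tool goes at most 62.5 mm and 10.7 degrees, less where a joint would pass 70% of its speed; a pose out of reach is approached as far as the arm can. A call with a number of a shift or a turn outside -1 to 1 is refused whole. A call with a gripper value outside its range is refused whole. The fingers move at their own pace and stop on an object; "newtons" is the grip in N (left out, the last holds). Time passes only in rows, so rows that repeat a pose let the fingers close. It gives the time, the measured TCP pose, the force, the opening and the grip force at its end, in the units of the state.
- ctrl.get_state(): the state, without advancing time (a new reading comes with each control period).
- ctrl.read_camera(name): name is "scene" or "top"; returns a dict with "image" (384x512x3 uint8, red, green, blue), "fovy" (degrees; the focal length in pixels is half the picture's height over the tangent of half this angle, whatever the lens; pixels are square), "cx", "cy" (the principal point, pixels), "extrinsics" (4x4, takes a point from camera to world coordinates). Camera axes: x right, y up, looking along -z (the intrinsics and any distortion apply to the point x, -y, -z); pixel columns grow to the right and rows downward; lengths in m; the calibration is good to about 2 mm. A picture is of the moment at which its call begins. There is no depth.
- ctrl.sign_off(): hands the job in; it is judged then, once.
The state is a dict: "time": time; "qpos": joint angles; "dq": joint speeds; "joint_efforts": joint torques, N m; "eef_pos": TCP position; "tcp_rot": TCP orientation; "contact_force": force on the tool from outside, world axes, zero at the start; "wrist_torque": the same for the moment, N m; "opening": opening from 0.0 (shut) to 1.0 (fully open); "finger_force": force on a finger pad.
Only numpy, scipy, OpenCV 4.12 (cv2) and the standard library are available. Lean on these libraries where they do the work, as an engineer would, in place of code of your own. Each camera call takes 0.05 s, during which the arm holds its last target. There are 200 camera calls.

### The job

Lift the tilt gauge off the aluminium offcut by its grip and stand the middle of its foot upright on the domed, sprung stud for a second, pressing the stud about half-way down. Then rock the gauge sideways on the stud until its swinging pointer settles on the small steel tab at the edge of the dial, and finish while still holding it there for the reading: stud about half pressed, pointer at rest on the tab. Leave the jar, the beaker and the tray where they are.

Things in the scene. Friction and masses are not known exactly. Their poses are not given: they have to be found in the camera images.
- gauge_grip (a point): Centre of the gauge's black grip, where it is grasped: a block 18 mm thick along gauge x, 36 mm wide along y, 42 mm tall, 159 mm above the underside of the foot. Axes are the gauge's: z up through the grip, x out of the dial face (square to the plate, pointing away from the robot at yaw 0), y across the dial. Grasp it across its 18 mm thickness.
- gauge: The tilt gauge, 180 mm tall, about 0.4 kg: steel foot 44 mm (x) by 80 mm (y) by 8 mm, aluminium dial plate 10 mm thick, 130 mm wide (y) and 130 mm tall (from 8 to 138 mm above the underside), black grip on top. Origin at the centre of the foot's flat underside, axes as for the grip. It starts standing on the offcut, its dial face roughly towards +x.
- pointer (a joint): Angle of the freely swinging dark pointer on the dial, about gauge x, rad. It always hangs to plumb and swings for 2 to 3 s after a movement (about 2 swings a second). 0 = along the dial's centre line (gauge upright); positive = its tip lies towards gauge +y. Tilting the gauge about its own x axis by +a makes it settle at -a.
- tab (a joint): Angle of the small dark steel tab (16 mm wide) on the dial, same axis, zero and sign as the pointer; it differs from start to start (0.24 to 0.42 towards gauge +y) and stays where it is. The pointer must come to rest at this value.
- pointer_tip (a point): Tip of the pointer, 92 mm from its pivot; the pivot lies 124 mm above the foot's underside, on the dial's centre line.
- tab_mark (a point): Middle of the tab, at 92 mm from the same pivot, in the pointer's plane: it coincides with the pointer tip when the pointer is on the tab.
- offcut: Aluminium frame offcut lying loose on the bench, 80 mm (x) by 120 mm (y) by 40 mm high, 0.9 kg; the gauge stands on it. Origin at the centre of its underside.
- block: Fixed blue fixture block, 90 mm square and 18 mm high, with a dark collar (44 mm across) to 32 mm height, from which the steel stud rises. Origin at the centre of its underside.
- stud_top (a point): Top of the stud's dome (ball of radius 12 mm, its centre 12 mm below this point), on the block's vertical axis; free height 65 mm above the bench. It moves down with the stud.
- stud (a joint): How far the stud is pressed down, m: 0 free, 0.012 bottomed. Spring: about 1 N to start, 0.6 N per mm, so about 5 N at half travel.
- bottle: Bystander: glass jar with a red cap, 70 mm across, 130 mm tall, standing. Origin at its underside.
- beaker: Bystander: empty glass beaker, 64 mm across, 80 mm tall. Origin at its underside.
- tray: Bystander: empty blue plastic tray, 100 by 140 by 35 mm. Origin at its underside.
Mind the look-alikes: they are no part of the job. Of the things like the block, leave any that is green or turquoise; of the rest the smaller one is meant.

How it is judged:
By the outcome, as a careful person would: the job done as asked, in the order asked, and still so for the second after the job is handed in, while the arm keeps its last pose, push and grip.
It also fails if it takes over 56 s, if anything falls off the work surface, if the arm or the gripper's body presses on something with over 40 N, if the wrist force passes 120 N, or if a joint passes its speed limit or range.

## Working session

There is one attempt and no reset: what is moved stays moved. The work goes in short steps, Python scripts to look and compute and a tool call to move; the robot and the scene stay as the last step left them, time stands still between calls to the robot, and variables do not carry over. Pictures are saved under pics/ and viewed, at most 10 in all, crops included, and the job is handed in when it is done.

Besides the shell and the picture viewer there is one more tool, called after "Request:" as name(argument=value, ...) on one line, values as JSON. send_rows: Moves the arm, as the interface text tells. Its arguments: {"type":"object","properties":{"moves":{"type":"string"},"newtons":{"type":"number"}},"required":["moves"]}

```bash
mkdir -p pics; ls; python3 - <<'E'
from plant import ctrl
import cv2,numpy as np
np.set_printoptions(precision=4,suppress=True)
print(ctrl.get_state())
for n in("scene","top"):
    c=ctrl.read_camera(n); print(n,{k:v for k,v in c.items() if k!="image"})
    cv2.imwrite(f"pics/{n}0.png",c["image"][:,:,::-1]); 
E
```

```text
pics
{'time': 0.0, 'qpos': array([ 1.176 ,  0.2872,  1.5782,  0.    ,  1.2786, -0.15  ]), 'dq': array([-0.0013, -0.0007,  0.0003, -0.0004,  0.0013,  0.0009]), 'joint_efforts': array([  0.0003, -40.5979, -29.2627,  -0.0001,   0.0058,  -0.    ]), 'eef_pos': array([0.1633, 0.6543, 0.244 ]), 'tcp_rot': array([ 0.1221,  0.9925, -0.0011, -0.0003]), 'contact_force': array([-0.2774,  0.1129,  0.5245]), 'wrist_torque': array([ 0.0589, -0.0313, -0.0306]), 'finger_force': 0.0, 'opening': 1.0005490456254091}
scene {'fovy': 57.746039238649864, 'cx': 248.7174134131029, 'cy': 194.8745756727897, 'extrinsics': array([[-0.1455, -0.6627,  0.7346,  1.3263],
       [ 0.9893, -0.0899,  0.1148,  0.2398],
       [-0.0101,  0.7435,  0.6687,  0.8614],
       [ 0.    ,  0.    ,  0.    ,  1.    ]])}
top {'fovy': 47.7318504092387, 'cx': 256.9945687520537, 'cy': 189.30009334963512, 'extrinsics': array([[-0.0151,  0.9781, -0.2078,  0.2839],
       [-0.9999, -0.0137,  0.0081,  0.0911],
       [ 0.0051,  0.2079,  0.9781,  1.3808],
       [ 0.    ,  0.    ,  0.    ,  1.    ]])}
```

View pics/scene0.png

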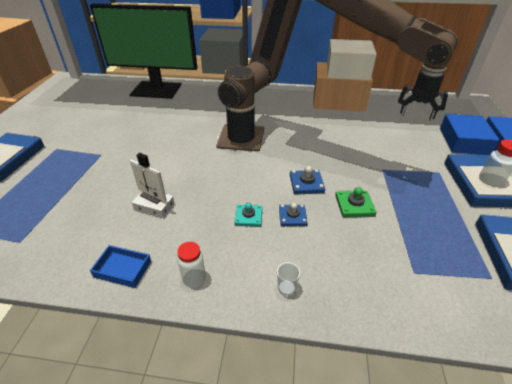

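View pics/top0.png

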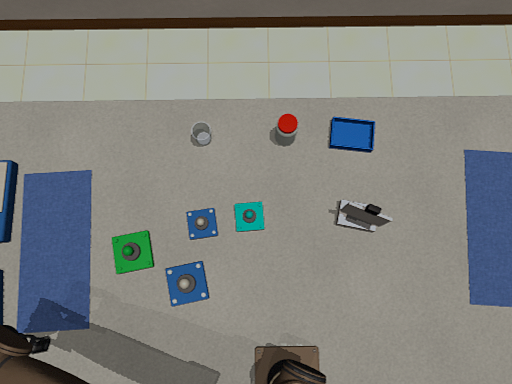

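Candidates (top / scene pixels):
- Green: (132,252) / (356,203).
- Turquoise: (249,216) / (249,214).
- Large blue: (187,284) / (308,180).
- Small blue: (202,223) / (293,214).

Green and turquoise are excluded, so the smaller of the two blue ones is meant, at top (202,223). I'll confirm that in an enlarged crop together with the gauge.

```bash
cat > h.py <<'E'
import cv2,numpy as np
np.set_printoptions(precision=4,suppress=True)
def ray(c,p):
    f=192/np.tan(np.radians(c["fovy"]/2)); E=c["extrinsics"]
    d=np.array([(p[0]-c["cx"])/f,-(p[1]-c["cy"])/f,-1.]); return E[:3,3],E[:3,:3]@d
def onz(c,p,z):
    o,d=ray(c,p); return o+d*(z-o[2])/d[2]
def tri(c1,p1,c2,p2):
    o1,d1=ray(c1,p1);o2,d2=ray(c2,p2)
    s=np.linalg.lstsq(np.c_[d1,-d2],o2-o1,rcond=None)[0]
    a,b=o1+s[0]*d1,o2+s[1]*d2; return (a+b)/2,np.linalg.norm(a-b)
def proj(c,X):
    f=192/np.tan(np.radians(c["fovy"]/2)); E=c["extrinsics"]
    q=E[:3,:3].T@(np.asarray(X)-E[:3,3]); return np.array([c["cx"]-f*q[0]/q[2],c["cy"]+f*q[1]/q[2]])
def crop(im,x,y,w,h,k): return cv2.resize(im[y:y+h,x:x+w,::-1],None,fx=k,fy=k,interpolation=cv2.INTER_CUBIC)
E
python3 - <<'E'
from plant import ctrl
from h import *
s=ctrl.read_camera("scene");t=ctrl.read_camera("top")
import pickle;pickle.dump((s,t),open("c0.pkl","wb"))
a=crop(s["image"],120,140,64,90,6);b=crop(t["image"],325,190,70,45,5);d=crop(t["image"],160,195,110,115,3)
o=np.zeros((570,740,3),np.uint8);o[:540,:384]=a;o[:225,386:736]=b;o[225:570,386:716]=d
cv2.imwrite("pics/crop1.png",o)
hsv={n:cv2.cvtColor(c["image"],cv2.COLOR_RGB2HSV) for n,c in(("s",s),("t",t))}
m=cv2.inRange(hsv["t"],(100,100,60),(125,255,255))
n,l,st,ce=cv2.connectedComponentsWithStats(m)
for i in range(1,n):
    if st[i,4]>100: 
        r=cv2.minAreaRect(cv2.findContours((l==i).astype(np.uint8),0,2)[0][0]); print(st[i],r[1:],onz(t,r[0],.018))
m=cv2.inRange(hsv["s"],(100,100,60),(125,255,255))
n,l,st,ce=cv2.connectedComponentsWithStats(m)
for i in range(1,n):
    if 100<st[i,4]<1500: print("s",st[i],onz(s,ce[i],.018))
E
```

```text
[ 330  117   45   33 1128] ((43.49652862548828, 28.89299964904785), 6.009006023406982) [ 0.7601 -0.2385  0.018 ]
[ 465  150   47  156 6853] ((155.0, 46.0), 90.0) [ 0.4398 -0.6483  0.018 ]
[  0 160  12  82 402] ((81.0, 11.0), 90.0) [0.5482 0.8809 0.018 ]
[   17   170    74   163 10975] ((71.14239501953125, 163.99021911621094), 1.6365771293640137) [0.3861 0.712  0.018 ]
[187 208  31  31 584] ((27.718585968017578, 28.284271240234375), 81.8698959350586) [0.4665 0.2563 0.018 ]
[ 166  261   43   45 1101] ((39.0958366394043, 38.35751724243164), 79.87532806396484) [0.2824 0.3002 0.018 ]
s [ 40   0  28  71 117] [-1.2018 -1.6359  0.018 ]
s [ 86   0  25  14 118] [-2.1134 -1.7417  0.018 ]
s [115   0 128  19 920] [-2.0998 -0.6762  0.018 ]
s [247  17   4  41 120] [-1.3061 -0.154   0.018 ]
s [193  26  50  29 278] [-1.3363 -0.4943  0.018 ]
s [  0 133  41  39 512] [ 0.2127 -0.952   0.018 ]
s [290 171  35  23 464] [0.307  0.3012 0.018 ]
s [280 205  27  21 355] [0.4902 0.2575 0.018 ]
s [479 215  33  75 798] [0.495  0.9059 0.018 ]
```

View pics/crop1.png

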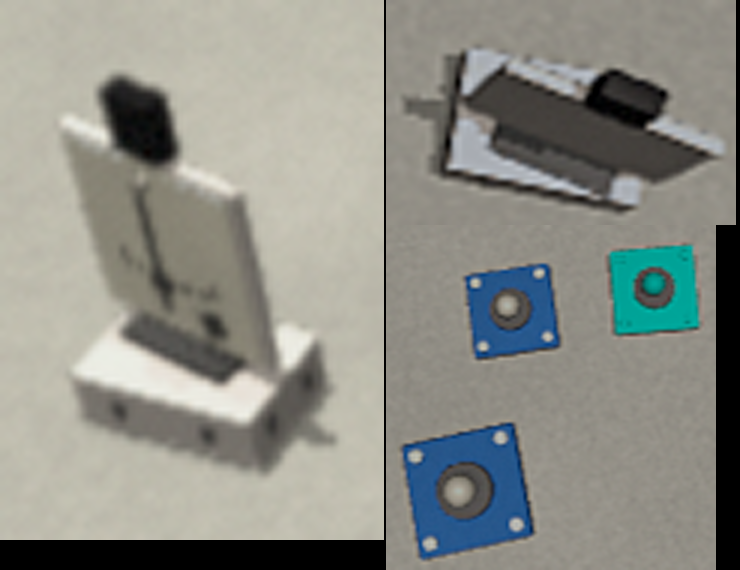

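The crop confirms the small blue block, at top (202,223). It also shows the gauge tilted in view, with the tab at scene pixel ≈(155.5,193.8), right of the pointer. Next I'll check the calibration across the two views.

```bash
python3 - <<'E'
from h import *
import pickle
s,t=pickle.load(open("c0.pkl","rb"))
for n,c in(("s",s),("t",t)):
    h=cv2.cvtColor(c["image"],cv2.COLOR_RGB2HSV)
    for nm,lo,hi in(("red",(0,150,80),(8,255,255)),("turq",(78,120,80),(95,255,255)),("green",(50,120,50),(70,255,255))):
        m=cv2.inRange(h,lo,hi);k,l,st,ce=cv2.connectedComponentsWithStats(m)
        for i in range(1,k):
            if st[i,4]>80: print(n,nm,st[i],ce[i],onz(c,ce[i],.13 if nm=="red" else .018))
# known points
for X in ([0,0,0],[.2824,.3002,0.065],[.4665,.2563,.065],[.164,.655,.231]): print(X,proj(s,X),proj(t,X))
sq=np.array([(-1,-1),(1,-1),(1,1),(-1,1)])*.045
for cx,cy in((.4665,.2563),):
    print([proj(s,[cx+a,cy+b,.018]).round(1) for a,b in sq])
im1=crop(s["image"],275,170,60,60,8);im2=crop(t["image"],184,200,40,40,7)
o=np.zeros((480,770,3),np.uint8);o[:,:480]=im1;o[:280,484:764]=im2;cv2.imwrite("pics/crop2.png",o)
E
```

```text
s red [498 141  14  15 167] [505.6467 147.7186] [0.1421 1.0062 0.13  ]
s red [178 242  22  20 348] [188.5115 251.4023] [ 0.7674 -0.0121  0.13  ]
s turq [235 203  27  23 439] [248.2733 215.4032] [0.5032 0.1087 0.018 ]
s green [  94    8   99   60 2997] [144.5309  36.5475] [-1.2285 -0.923   0.018 ]
s green [337 188  39  29 683] [355.2416 204.1083] [0.3975 0.4718 0.018 ]
t red [278 114  20  19 289] [287.2318 122.8581] [ 0.7553 -0.0145  0.13  ]
t turq [235 202  29  30 625] [248.8656 216.4112] [0.486  0.1069 0.018 ]
t green [ 112  231   42   43 1194] [132.1541 251.7169] [0.3804 0.4711 0.018 ]
[0, 0, 0] [240.8532 137.4795] [286.6683 378.5141]
[0.2824, 0.3002, 0.065] [307.8843 169.4724] [184.1361 283.146 ]
[0.4665, 0.2563, 0.065] [293.479  201.9957] [199.7395 221.1748]
[0.164, 0.655, 0.231] [414.9663 119.9174] [ 31.9739 333.5617]
[array([280.3, 201.9]), array([278.2, 220.1]), array([305.3, 222.8]), array([306. , 204.3])]
```

View pics/crop2.png

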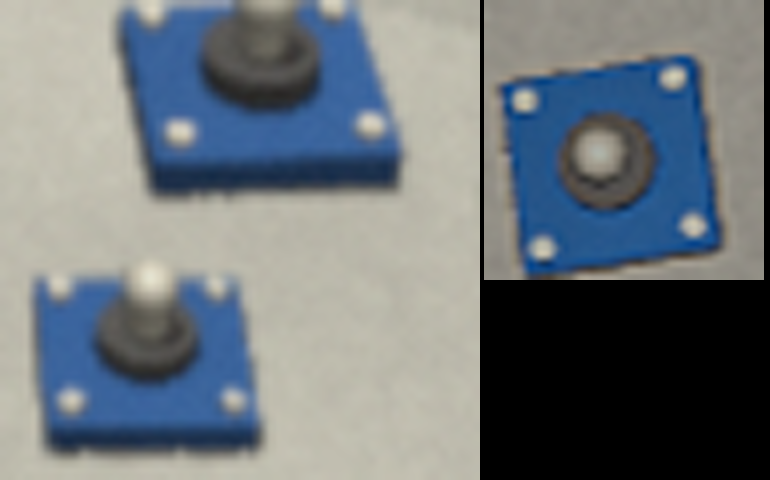

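```bash
python3 - <<'E'
from h import *
import pickle
s,t=pickle.load(open("c0.pkl","rb"))
print("block",onz(s,(292.7,212.4),.018),onz(t,(201.35,222.8),.018),"ball",onz(s,(293.3,204.8),.053),onz(t,(200.1,221.7),.053))
print("grip tri",tri(s,(142.7,159.7),t,(373,209.4)))
def c1(x,y,k,ox,oy): return ((x+.5)/k-.5+ox,(y+.5)/k-.5+oy)
S=lambda x,y:c1(x,y,6,120,140); T=lambda x,y:c1(x-386,y,5,325,190)
for nm,a,b,z,c in(("top plate",T(505,68),T(722,150),.178,t),("scene plate",S(66,125),S(240,193),.178,s),("top bottom",T(465,105),T(655,182),.048,t),("offcut scene near edge",S(75,375),S(263,440),.04,s),("offcut top far", T(450,172),T(632,208),.04,t)):
    A,B=onz(c,a,z),onz(c,b,z); print(nm,A,B,np.linalg.norm(A-B),"yaw(ydir)",np.degrees(np.arctan2(-(B-A)[0],(B-A)[1])),(A+B)/2)
for n,c,x0,y0,x1,y1 in(("s",s,130,145,160,170),("t",t,360,200,392,222)):
    g=c["image"][y0:y1,x0:x1].max(2); print(n); 
    m=(g<45).astype(np.uint8);k,l,st,ce=cv2.connectedComponentsWithStats(m);print(st,ce+[x0,y0])
E
```

```text
block [0.4683 0.2573 0.018 ] [0.4678 0.2571 0.018 ] ball [0.4674 0.2567 0.053 ] [0.4665 0.2567 0.053 ]
grip tri (array([ 0.4741, -0.2387,  0.1968]), np.float64(5.6792363095839976e-05))
top plate [ 0.4958 -0.1758  0.178 ] [ 0.4475 -0.2945  0.178 ] 0.12817690122219144 yaw(ydir) 157.88072026054928 [ 0.4716 -0.2352  0.178 ]
scene plate [ 0.4591 -0.2907  0.178 ] [ 0.5048 -0.1747  0.178 ] 0.12474837616515261 yaw(ydir) -21.482910529745446 [ 0.4819 -0.2327  0.178 ]
top bottom [ 0.4957 -0.1783  0.048 ] [ 0.4459 -0.2932  0.048 ] 0.12514787441135022 yaw(ydir) 156.56391888589135 [ 0.4708 -0.2357  0.048 ]
offcut scene near edge [ 0.5152 -0.2964  0.04  ] [ 0.5517 -0.1711  0.04  ] 0.13049986918756482 yaw(ydir) -16.215617347522556 [ 0.5334 -0.2337  0.04  ]
offcut top far [ 0.455  -0.1683  0.04  ] [ 0.4309 -0.28    0.04  ] 0.11426712222721964 yaw(ydir) 167.8494696279411 [ 0.4429 -0.2241  0.04  ]
s
[[  0   0  30  25 653]
 [  8   9  11  13  97]] [[144.7228 156.5299]
 [143.     160.1649]]
t
[[  0   0  32  22 606]
 [  4   4  17  12  98]] [[376.0264 210.6238]
 [372.2449 209.7347]]
```

```bash
cat >> h.py <<'E'
from scipy.spatial.transform import Rotation as R
def down(deg):  # tool pointing down, tool y at world angle deg
    a=np.radians(deg); y=np.array([np.cos(a),np.sin(a),0]); z=np.array([0,0,-1.]); return R.from_matrix(np.c_[np.cross(y,z),y,z])
def go(p,Rt,p0,R0):
    print("turn",(R0.inv()*Rt).as_rotvec()/(2*np.pi),"shift",R0.inv().apply(np.asarray(p)-p0)/.2)
E
python3 - <<'E'
from h import *
from plant import ctrl
st=ctrl.get_state(); R0=R.from_quat(st["tcp_rot"])
G=down(-22)
p=[np.array(q) for q in([.164,.655,.245],[.3,.52,.3],[.44,.36,.3],[.48,.2,.3],[.48,.04,.3],[.48,-.11,.3],[.475,-.237,.28])]
go(p[1],G,p[0],R0)
for a,b in zip(p[1:],p[2:]): go(b,G,a,G)
E
```

```text
turn [-0.0002  0.0002  0.2722] shift [-0.8233 -0.4905 -0.2744]
turn [0. 0. 0.] shift [-0.4795  0.9487  0.    ]
turn [0. 0. 0.] shift [-0.6668  0.4851  0.    ]
turn [0. 0. 0.] shift [-0.7417  0.2997  0.    ]
turn [0. 0. 0.] shift [-0.6954  0.281   0.    ]
turn [0. 0. 0.] shift [-0.5981  0.2147  0.1   ]
```

Request:
send_rows(moves="0 0 0.03 -0.2 -0.12 -0.15 1; 0 0 0.06 -0.4 -0.25 -0.274 1; 0 0 0.09 -0.6 -0.36 -0.274 1; 0 0 0.12 -0.823 -0.49 -0.274 1; 0 0 0.15 -0.823 -0.49 -0.274 1; 0 0 0.18 -0.823 -0.49 -0.274 1; 0 0 0.21 -0.823 -0.49 -0.274 1; 0 0 0.24 -0.823 -0.49 -0.274 1; 0 0 0.272 -0.823 -0.49 -0.274 1; 0 0 0.272 -0.823 -0.49 -0.274 1")

```text
time: 1.45
eef_pos: [0.2994, 0.5198, 0.2998]
tcp_rot: [0.829, 0.56, -0.0, 0.0]
contact_force: [-0.6, -1.0, 0.7]
opening: 1.001
finger_force: 0.0
```

Request:
send_rows(moves="0 0 0 -0.13 0.25 0 1; 0 0 0 -0.26 0.5 0 1; 0 0 0 -0.38 0.75 0 1; 0 0 0 -0.48 0.95 0 1; 0 0 0 -0.7 1 0 1; 0 0 0 -0.95 1 0 1")

```text
time: 2.2
eef_pos: [0.4144, 0.2673, 0.2999]
tcp_rot: [0.828, 0.56, -0.0, 0.0]
contact_force: [-0.2, -0.3, 0.4]
opening: 1.0
finger_force: 0.0
```

Request:
send_rows(moves="0 0 0 -0.25 0.15 0 1; 0 0 0 -0.5 0.3 0 1; 0 0 0 -0.75 0.45 0 1; 0 0 0 -1 0.5 0 1")

```text
time: 2.7
eef_pos: [0.4322, 0.044, 0.3003]
tcp_rot: [0.828, 0.561, 0.0, 0.0]
contact_force: [-0.1, 0.5, 0.8]
opening: 1.0
finger_force: 0.0
```

Request:
send_rows(moves="0 0 0 -0.25 0.1 0 1; 0 0 0 -0.5 0.2 0 1; 0 0 0 -0.75 0.25 0 1; 0 0 0 -0.9 0.3 0 1; 0 0 0 -0.9 0.3 0 1")

```text
time: 3.32
eef_pos: [0.42, -0.145, 0.3]
tcp_rot: [0.829, 0.559, -0.0, -0.0]
contact_force: [-0.2, -0.3, -0.2]
opening: 0.999
finger_force: 0.0
```

```bash
python3 - <<'E'
from h import *
from plant import ctrl
st=ctrl.get_state(); R0=R.from_quat(st["tcp_rot"]);p0=st["eef_pos"];print(p0)
for z in(.28,.197): go([.475,-.237,z],down(-22),p0,R0)
E
```

```text
[ 0.42  -0.145  0.3  ]
turn [-0.     -0.     -0.0001] shift [-0.3235  0.4274  0.1001]
turn [-0.     -0.     -0.0001] shift [-0.3235  0.4275  0.5151]
```

Request:
send_rows(moves="0 0 0 -0.1 0.15 0 1; 0 0 0 -0.22 0.3 0 1; 0 0 0 -0.323 0.427 0 1; 0 0 0 -0.323 0.427 0.1 1; 0 0 0 -0.323 0.427 0.2 1; 0 0 0 -0.323 0.427 0.3 1; 0 0 0 -0.323 0.427 0.4 1; 0 0 0 -0.323 0.427 0.48 1; 0 0 0 -0.323 0.427 0.515 1; 0 0 0 -0.323 0.427 0.515 1")

```text
time: 4.58
eef_pos: [0.4752, -0.2347, 0.1966]
tcp_rot: [0.829, 0.56, -0.0, -0.0]
contact_force: [-0.7, -0.4, -1.1]
opening: 0.999
finger_force: 0.0
```

```bash
python3 - <<'E'
from h import *
from plant import ctrl
print(ctrl.get_state()["eef_pos"])
s=ctrl.read_camera("scene");t=ctrl.read_camera("top")
o=np.zeros((540,740,3),np.uint8);o[:540,:384]=crop(s["image"],120,140,64,90,6);o[:225,386:736]=crop(t["image"],325,190,70,45,5)
cv2.imwrite("pics/crop3.png",o)
E
```

```text
[ 0.4752 -0.2347  0.1966]
```

View pics/crop3.png

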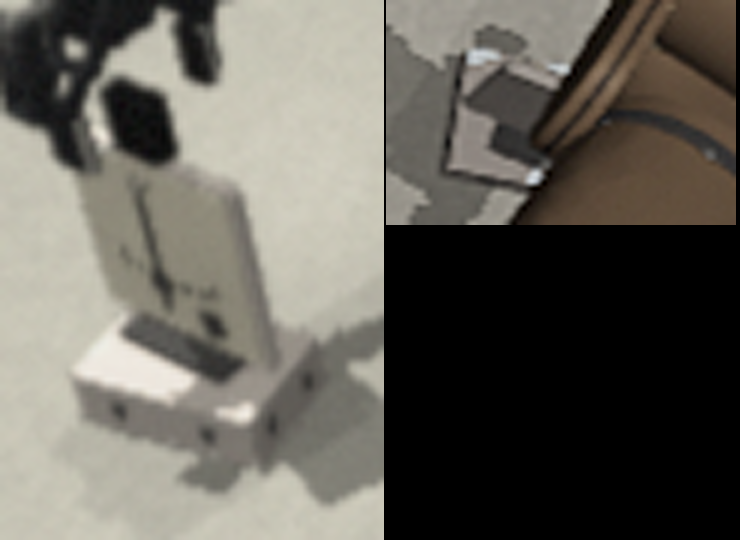

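The open fingers straddle the grip, tips at crop (75,150) and (200,60) with the grip at (139,121) between them. Closing now.

Request:
send_rows(moves="0 0 0 0 0 0 0; 0 0 0 0 0 0 -0.3; 0 0 0 0 0 0 -0.6; 0 0 0 0 0 0 -1; 0 0 0 0 0 0 -1; 0 0 0 0 0 0 -1; 0 0 0 0 0 0 -1; 0 0 0 0 0 0 -1", newtons=80)

```text
time: 5.68
eef_pos: [0.4757, -0.2353, 0.1974]
tcp_rot: [0.829, 0.56, 0.0, 0.0]
contact_force: [2.0, -0.6, 0.2]
opening: 0.2
finger_force: 78.3
```

Request:
send_rows(moves="0 0 0 0 0 -0.03 -1; 0 0 0 0 0 -0.1 -1; 0 0 0 0 0 -0.2 -1; 0 0 0 0 0 -0.32 -1; 0 0 0 0 0 -0.4 -1; 0 0 0 0 0 -0.45 -1; 0 0 0 0 0 -0.45 -1; 0 0 0 0 0 -0.45 -1; 0 0 0 0 0 -0.45 -1; 0 0 0 0 0 -0.45 -1")

```text
time: 6.92
eef_pos: [0.4752, -0.235, 0.2864]
tcp_rot: [0.829, 0.56, -0.0, -0.001]
contact_force: [-0.2, -0.4, -4.0]
opening: 0.198
finger_force: 77.9
```

```bash
python3 - <<'E'
from h import *
from plant import ctrl
st=ctrl.get_state();R0=R.from_quat(st["tcp_rot"]);p0=st["eef_pos"];print(p0,st["contact_force"],st["opening"],st["wrist_torque"],R0.as_matrix())
s=ctrl.read_camera("scene")
cv2.imwrite("pics/crop4.png",crop(s["image"],110,110,90,100,6))
G=down(-22)
wp=[p0,np.array([.45,-.05,.29]),np.array([.45,.1,.29]),np.array([.467,.257,.29])]
for a,b in zip(wp,wp[1:]): go(b,G,a,G)
E
```

```text
[ 0.4752 -0.235   0.2864] [-0.2033 -0.3559 -4.0266] 0.19829502223719372 [-0.0038 -0.0166 -0.0038] [[ 0.3737  0.9275 -0.001 ]
 [ 0.9275 -0.3737  0.0008]
 [ 0.0004 -0.0013 -1.    ]]
turn [0. 0. 0.] shift [ 0.8105 -0.4636 -0.018 ]
turn [0. 0. 0.] shift [ 0.6954 -0.281   0.    ]
turn [0. 0. 0.] shift [ 0.7597 -0.2153  0.    ]
```

View pics/crop4.png

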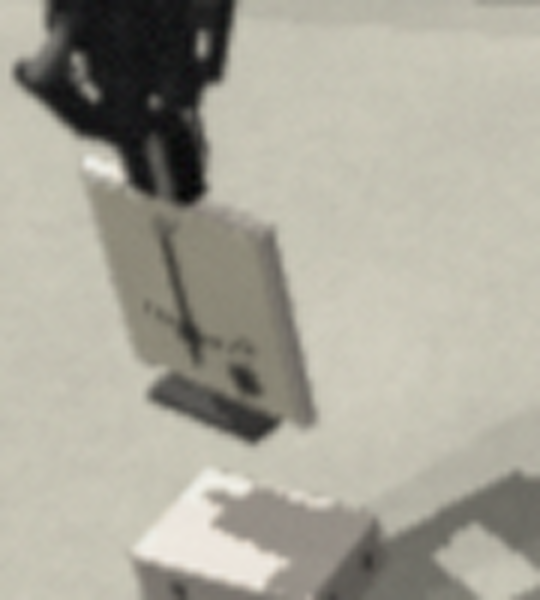

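Gauge is held and hanging upright; the tab shows at crop (243,380). Now moving to the stud.

Request:
send_rows(moves="0 0 0 0.08 -0.05 0 -1; 0 0 0 0.22 -0.13 0 -1; 0 0 0 0.4 -0.23 0 -1; 0 0 0 0.6 -0.34 0 -1; 0 0 0 0.81 -0.464 0 -1; 0 0 0 1 -0.55 0 -1")

```text
time: 7.72
eef_pos: [0.447, -0.0061, 0.2872]
tcp_rot: [0.829, 0.56, 0.0, -0.0]
contact_force: [0.0, 0.1, -4.3]
opening: 0.201
finger_force: 78.1
```

Request:
send_rows(moves="0 0 0 0.2 -0.08 0 -1; 0 0 0 0.4 -0.16 0 -1; 0 0 0 0.55 -0.22 0 -1; 0 0 0 0.65 -0.26 0 -1; 0 0 0 0.65 -0.26 0 -1")

```text
time: 8.35
eef_pos: [0.4475, 0.1332, 0.2872]
tcp_rot: [0.828, 0.561, -0.0, -0.0]
contact_force: [-0.7, -0.5, -3.7]
opening: 0.199
finger_force: 78.1
```

```bash
python3 - <<'E'
from h import *
from plant import ctrl
st=ctrl.get_state();R0=R.from_quat(st["tcp_rot"]);p0=st["eef_pos"];print(p0,st["time"])
go([.467,.2585,.29],down(0),p0,R0)
E
```

```text
[0.4475 0.1332 0.2872] 8.35
turn [-0.0001 -0.0001 -0.0604] shift [ 0.6178 -0.1417 -0.014 ]
```

Request:
send_rows(moves="0 0 -0.01 0.1 -0.03 -0.01 -1; 0 0 -0.02 0.25 -0.06 -0.01 -1; 0 0 -0.035 0.4 -0.1 -0.01 -1; 0 0 -0.05 0.53 -0.13 -0.01 -1; 0 0 -0.061 0.6 -0.142 -0.01 -1; 0 0 -0.061 0.618 -0.142 -0.01 -1; 0 0 -0.061 0.618 -0.142 -0.01 -1; 0 0 -0.061 0.618 -0.142 -0.01 -1; 0 0 -0.061 0.618 -0.142 -0.01 -1; 0 0 -0.061 0.618 -0.142 -0.01 -1; 0 0 -0.061 0.618 -0.142 -0.01 -1; 0 0 -0.061 0.618 -0.142 -0.01 -1")

```text
time: 9.85
eef_pos: [0.4684, 0.2567, 0.2891]
tcp_rot: [0.707, 0.707, -0.0, -0.0]
contact_force: [-0.2, 0.1, -3.6]
opening: 0.197
finger_force: 78.2
```

```bash
python3 - <<'E'
from h import *
from plant import ctrl
st=ctrl.get_state();R0=R.from_quat(st["tcp_rot"]);p0=st["eef_pos"];print(p0,st["time"],R0.as_matrix())
s=ctrl.read_camera("scene");t=ctrl.read_camera("top")
import pickle;pickle.dump((s,t),open("c1.pkl","wb"))
g=p0+[0,-.0018,-.157]
x0,y0=255,130
im=crop(s["image"],x0,y0,80,90,6)
o=np.zeros((540,780,3),np.uint8);o[:,:480]=im;o[:300,484:]=crop(t["image"],170,190,74,75,4)
cv2.imwrite("pics/crop5.png",o)
for n,X in(("pivot",[.007,0,.124]),("tip0",[.007,0,.032]),("TL",[.005,-.065,.138]),("TR",[.005,.065,.138]),("BR",[.005,.065,.008]),("BL",[.005,-.065,.008]),("footL",[.022,-.04,0]),("footR",[.022,.04,0])):
    print(n,(proj(s,g+X)-[x0,y0]+.5)*6-.5)
E
```

```text
[0.4684 0.2567 0.2891] 9.85 [[-0.0002  1.     -0.    ]
 [ 1.      0.0002 -0.    ]
 [-0.     -0.     -1.    ]]
pivot [259.0583 163.0162]
tip0 [244.2254 307.0705]
TL [128.761  127.1947]
TR [396.4796 147.3904]
BR [364.8485 350.3197]
BL [118.4332 328.9812]
footL [162.0787 365.2174]
footR [314.6757 378.7038]
```

View pics/crop5.png

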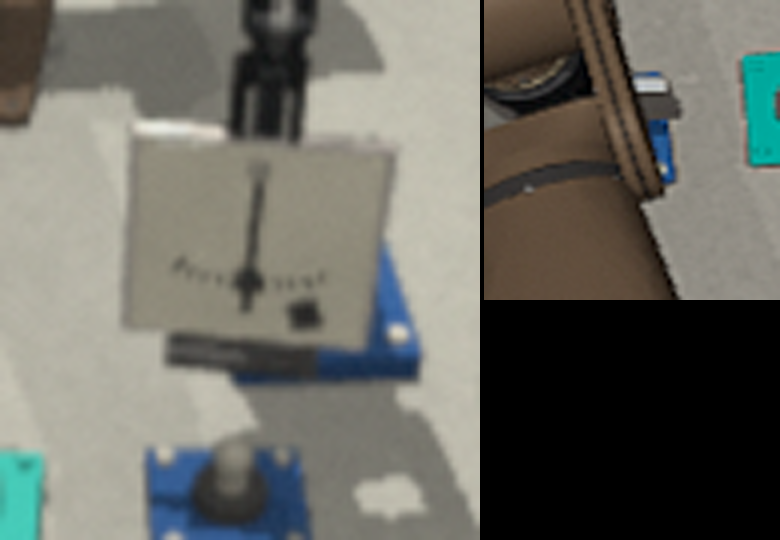

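```bash
python3 - <<'E'
from h import *
import pickle
s,t=pickle.load(open("c1.pkl","rb"))
p0=np.array([.4684,.2567,.2891]);g=p0+[0,-.001,-.157]
x0,y0=255,130
gray=cv2.cvtColor(s["image"],cv2.COLOR_RGB2GRAY)
def cent(cx,cy,r):
    X=range(cx-r,cx+r+1);Y=range(cy-r,cy+r+1)
    w=np.array([[max(0,115.-gray[y,x]) for x in X] for y in Y]);w/=w.sum()
    return np.array([(w.sum(0)*X).sum(),(w.sum(1)*Y).sum()])
tab=cent(305,182,4);tab=cent(int(tab[0]+.5),int(tab[1]+.5),4) if 0 else ((305.5)/6-.5+x0,315.5/6-.5+y0)
tc=cent(round(tab[0]),round(tab[1]),3)
for n,p in(("tab eye",tab),("tab cent",tc),("tip",((246.5)/6-.5+x0,309/6-.5+y0)),("pivot top",(259.5/6-.5+x0,168/6-.5+y0))):
    o,d=ray(s,p);q=o+d*(g[0]+.007-o[0])/d[0]-g; v=q-[.007,0,.124]
    print(n,p,q,np.linalg.norm(v),np.arctan2(v[1],-v[2]))
E
```

```text
tab eye (305.4166666666667, 182.08333333333334) [0.007  0.0308 0.0302] 0.09875486272029477 0.31743774254270596
tab cent [305.3193 182.0559] [0.007  0.0305 0.0303] 0.09858572981354043 0.3147035883204751
tip (295.5833333333333, 181.0) [0.007  0.0002 0.0312] 0.0928212517637675 0.0020166381011952113
pivot top (297.75, 157.5) [ 0.007  -0.0006  0.1213] 0.0027228753002479676 -0.22445363144334973
```

Request:
send_rows(moves="0 0 0 0.006 -0.006 0.05 -1; 0 0 0 0.006 -0.006 0.12 -1; 0 0 0 0.006 -0.006 0.19 -1; 0 0 0 0.006 -0.006 0.25 -1; 0 0 0 0.006 -0.006 0.29 -1; 0 0 0 0.006 -0.006 0.32 -1; 0 0 0 0.006 -0.006 0.335 -1; 0 0 0 0.006 -0.006 0.345 -1; 0 0 0 0.006 -0.006 0.355 -1; 0 0 0 0.006 -0.006 0.355 -1; 0 0 0 0.006 -0.006 0.355 -1")

```text
time: 11.32
eef_pos: [0.4673, 0.258, 0.2186]
tcp_rot: [0.707, 0.707, 0.0, 0.0]
contact_force: [-0.7, -0.1, -0.8]
opening: 0.199
finger_force: 78.6
```

```bash
python3 - <<'E'
from h import *
from plant import ctrl
for i in range(4):
    s=ctrl.read_camera("scene");st=ctrl.get_state();print(st["eef_pos"],st["contact_force"],st["wrist_torque"],st["time"])
x0,y0=255,140
cv2.imwrite("pics/crop6.png",crop(s["image"],x0,y0,80,100,6))
E
```

```text
[0.4673 0.258  0.2185] [-0.5946 -0.1551 -0.8246] [-0.2163  0.3817 -0.0106] 11.375
[0.4673 0.258  0.2185] [-0.4283 -0.4785  0.2036] [-0.1949  0.3057 -0.0047] 11.425
[0.4673 0.258  0.2185] [-0.4238  0.0682 -0.2036] [-0.0873  0.3408  0.0254] 11.475
[0.4673 0.258  0.2183] [-0.2477 -1.3134 -1.4766] [-0.1393  0.3431  0.0752] 11.525
```

View pics/crop6.png

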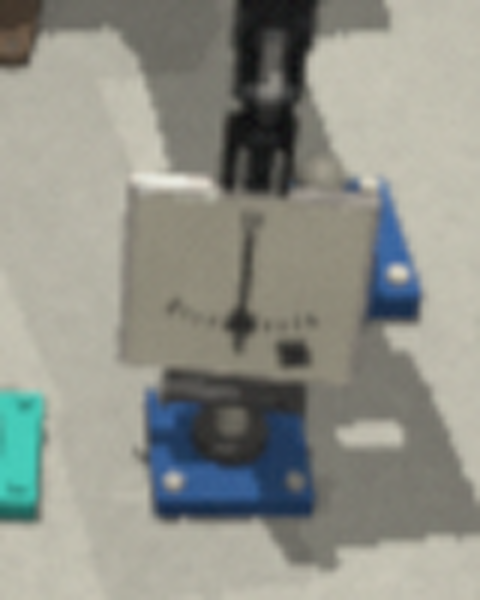

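```bash
python3 - <<'E'
from h import *
import pickle
s,t=pickle.load(open("c1.pkl","rb"))
g=np.array([.4673,.257,.0614]);x0,y0=255,140
for n,X in(("TL",[.005,-.065,.138]),("TR",[.005,.065,.138]),("BR",[.005,.065,.008]),("BL",[.005,-.065,.008]),("footL",[.022,-.04,0]),("footR",[.022,.04,0])):
    print(n,(proj(s,g+X)-[x0,y0]+.5)*6-.5)
for z in (.032,.036,.04): print((proj(s,[.467,.257,z])-[x0,y0]+.5)*6-.5)
E
```

```text
TL [127.196  180.0686]
TR [382.8218 200.9425]
BR [353.5435 386.813 ]
BL [117.4101 365.1133]
footL [159.2356 400.6808]
footR [305.4271 414.3702]
[230.1509 417.6848]
[230.6804 412.6197]
[231.2122 407.5315]
```

Request:
send_rows(moves="0 0 0 0 0 0.006 -1; 0 0 0 0 0 0.012 -1; 0 0 0 0 0 0.012 -1; 0 0 0 0 0 0.012 -1; 0 0 0 0 0 0.012 -1; 0 0 0 0 0 0.012 -1; 0 0 0 0 0 0.012 -1; 0 0 0 0 0 0.012 -1; 0 0 0 0 0 0.012 -1; 0 0 0 0 0 0.012 -1; 0 0 0 0 0 0.012 -1; 0 0 0 0 0 0.012 -1")

```text
time: 13.02
eef_pos: [0.4673, 0.2579, 0.2158]
tcp_rot: [0.707, 0.707, 0.0, 0.0]
contact_force: [-0.5, -0.2, 0.9]
opening: 0.204
finger_force: 78.8
```

```bash
python3 - <<'E'
from h import *
from plant import ctrl
F=[];
for i in range(6):
    s=ctrl.read_camera("scene");st=ctrl.get_state();F.append(np.r_[st["contact_force"],st["wrist_torque"]])
print(st["eef_pos"],np.mean(F,0),st["time"],st["opening"])
E
```

```text
[0.4672 0.2579 0.2158] [-0.5713 -0.2409  0.848  -0.1081  0.1607 -0.0105] 13.325 0.1985554593848991
```

```bash
cat >> h.py <<'E'
def tcp(th,C=(.257,.047),off=.001):
    n=np.array([np.sin(th),np.cos(th)]);u=np.array([np.cos(th),-np.sin(th)])
    return np.array(C)+n*.169+u*(off-.012*th)
E
python3 - <<'E'
from h import *
p=np.array([.2579,.2158])
for th in np.r_[.03:.301:.03,.316]:
    q=tcp(th)-p; print(round(th,3),"turn y %.4f shift x %.4f z %.4f"%(-th/2/np.pi,q[0]/.2,-q[1]/.2))
E
```

```text
0.03 turn y -0.0048 shift x 0.0240 z -0.0005
0.06 turn y -0.0095 shift x 0.0476 z 0.0006
0.09 turn y -0.0143 shift x 0.0710 z 0.0024
0.12 turn y -0.0191 shift x 0.0945 z 0.0048
0.15 turn y -0.0239 shift x 0.1178 z 0.0079
0.18 turn y -0.0286 shift x 0.1411 z 0.0116
0.21 turn y -0.0334 shift x 0.1642 z 0.0160
0.24 turn y -0.0382 shift x 0.1872 z 0.0210
0.27 turn y -0.0430 shift x 0.2101 z 0.0266
0.3 turn y -0.0477 shift x 0.2328 z 0.0329
0.316 turn y -0.0503 shift x 0.2448 z 0.0365
```

Request:
send_rows(moves="0 -0.0048 0 0.024 0 -0.0005 -1; 0 -0.0095 0 0.0476 0 0.0006 -1; 0 -0.0143 0 0.071 0 0.0024 -1; 0 -0.0191 0 0.0945 0 0.0048 -1; 0 -0.0239 0 0.1178 0 0.0079 -1; 0 -0.0286 0 0.1411 0 0.0116 -1; 0 -0.0334 0 0.1642 0 0.016 -1; 0 -0.0382 0 0.1872 0 0.021 -1; 0 -0.043 0 0.2101 0 0.0266 -1; 0 -0.0477 0 0.2328 0 0.0329 -1; 0 -0.0503 0 0.2448 0 0.0365 -1; 0 -0.0503 0 0.2448 0 0.0365 -1")

```text
time: 14.82
eef_pos: [0.4671, 0.3071, 0.2082]
tcp_rot: [0.698, 0.699, -0.112, 0.111]
contact_force: [-0.5, -0.0, 0.9]
opening: 0.201
finger_force: 78.7
```

Request:
send_rows(moves="0 0 0 0 0 0 -1; 0 0 0 0 0 0 -1; 0 0 0 0 0 0 -1; 0 0 0 0 0 0 -1; 0 0 0 0 0 0 -1; 0 0 0 0 0 0 -1; 0 0 0 0 0 0 -1; 0 0 0 0 0 0 -1; 0 0 0 0 0 0 -1; 0 0 0 0 0 0 -1; 0 0 0 0 0 0 -1; 0 0 0 0 0 0 -1")

```text
time: 16.32
eef_pos: [0.4671, 0.3069, 0.2084]
tcp_rot: [0.698, 0.698, -0.111, 0.111]
contact_force: [-0.2, 0.2, 1.3]
opening: 0.201
finger_force: 78.8
```

Request:
send_rows(moves="0 0 0 0 0 0 -1; 0 0 0 0 0 0 -1; 0 0 0 0 0 0 -1; 0 0 0 0 0 0 -1; 0 0 0 0 0 0 -1; 0 0 0 0 0 0 -1; 0 0 0 0 0 0 -1; 0 0 0 0 0 0 -1; 0 0 0 0 0 0 -1; 0 0 0 0 0 0 -1; 0 0 0 0 0 0 -1; 0 0 0 0 0 0 -1")

```text
time: 17.82
eef_pos: [0.4672, 0.3069, 0.2084]
tcp_rot: [0.698, 0.698, -0.111, 0.111]
contact_force: [-0.2, -0.0, 0.4]
opening: 0.196
finger_force: 78.8
```

```bash
python3 - <<'E'
from h import *
from plant import ctrl
F=[];I=[]
for i in range(6):
    s=ctrl.read_camera("scene");I.append(s["image"]*1.);st=ctrl.get_state();F.append(np.r_[st["contact_force"],st["wrist_torque"]])
Rm=R.from_quat(st["tcp_rot"]);th=np.arctan2(-Rm.as_matrix()[1,2],-Rm.as_matrix()[2,2])
print(st["eef_pos"],"want",tcp(.316),"th",th,np.mean(F,0),st["time"],st["opening"])
s["image"]=np.mean(I,0).astype(np.uint8)
import pickle;pickle.dump(s,open("c2.pkl","wb"))
x0,y0=265,145;k=10
C=np.array([.257,.0470]);n=np.array([np.sin(th),np.cos(th)]);u=np.array([np.cos(th),-np.sin(th)])
O=st["eef_pos"][1:]-n*.157-u*.001; print("gauge origin",O)
for nm,y,z in(("pivot",0,.124),("tab .316",.092*np.sin(.316),.124-.092*np.cos(.316)),("TL",-.065,.138),("TR",.065,.138),("BR",.065,.008)):
    q=O+u*y+n*z; print(nm,(proj(s,[st["eef_pos"][0]+.007,*q])-[x0,y0]+.5)*k-.5)
cv2.imwrite("pics/crop7.png",crop(s["image"],x0,y0,60,60,k))
E
```

```text
[0.4672 0.3069 0.2084] want [0.3069 0.2085] th 0.3160286725159197 [-0.3959  0.4258  0.473   0.1618  0.1175 -0.0552] 18.125 0.20130589622229797
gauge origin [0.2571 0.0595]
pivot [443.4249 337.8643]
tab .316 [413.7396 555.9933]
TL [264.85   236.7228]
TR [657.4392 373.2894]
BR [480.0214 647.6227]
```

View pics/crop7.png

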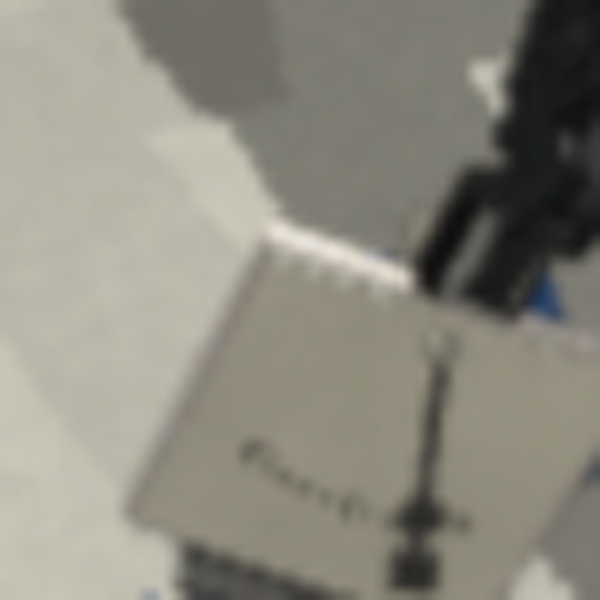

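The pointer line runs from crop (438,345) through (420,518) to about (414,570), and the tab's middle is at about (414,570), so they appear aligned. I'll check this at sub-pixel level.

```bash
python3 - <<'E'
from h import *
import pickle
s=pickle.load(open("c2.pkl","rb"));g=cv2.cvtColor(s["image"],cv2.COLOR_RGB2GRAY).astype(float)
P=[]
for y in range(180,206):
    xs=np.arange(300,314);r=g[y,xs];w=np.clip(np.median(r)-15-r,0,None)
    c=(w*xs).sum()/w.sum() if w.sum()>10 else np.nan
    print(y,round(c,2),int(w.sum()),end="; "); P.append((y,c,w.sum()))
P=np.array(P);m=(P[:,0]<=194)&(P[:,2]>20)
k=np.polyfit(P[m,0],P[m,1],1);m2=(P[:,0]>=200)&(P[:,0]<=203)
print("\nline",k,"at tab row 201.5:",np.polyval(k,201.5),"tab:",P[m2,1].mean())
E
```

```text
180 309.04 24; 181 308.5 48; 182 308.53 75; 183 308.46 81; 184 308.27 71; 185 308.04 83; 186 307.78 87; 187 307.66 89; 188 307.61 82; 189 307.57 83; 190 307.47 84; 191 307.28 74; 192 307.2 70; 193 307.06 79; 194 306.87 104; 195 306.73 160; 196 306.71 221; 197 306.52 146; 198 306.24 108; 199 306.07 125; 200 305.97 210; 201 306.0 285; 202 305.98 297; 203 305.89 262; 204 306.41 29; 205 300.65 69; 
line [ -0.1382 333.6684] at tab row 201.5: 305.8185433168617 tab: 305.9588542761744
```

Pointer and tab agree to about 0.5 mm (≈0.005 rad), and the stud is pressed about 5.6 mm of 12. Handing in.

```bash
python3 -c "
from plant import ctrl
print(ctrl.sign_off())"
```

```text
the job is handed in; nothing more can be done
None
```

The job is handed in at about 18 s: the gauge stood upright on the small blue block's stud for over a second, half pressed, and was then rocked about 0.316 rad. It is held there with the pointer resting on the tab (within about 0.005 rad) and the stud pressed about 5.6 mm of its 12 mm.

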